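# Roll the column tube into its V-cradle

### The arm

A 6-joint arm with a two-finger parallel gripper is mounted at the origin on the work surface. World frame = base frame: x ahead of the robot, y to its left, z up, the work surface at z = 0. Lengths are in m, angles in degrees, forces in N, time in s.
With the tool pointing down it reaches from about 0.25 to 0.725 m from the base axis. Payload 9.7 kg.
Tool frame: the origin (TCP) lies between the finger pads; the fingertips stand 17 mm ahead of it and the grasp point (between the pads) lies 2 mm behind it; z points along the fingers, y is the direction in which the jaws open and shut (so a half turn about z gives the same grasp; the last joint's range is limited). The gripper opens to 85 mm and grips with 20 to 120 N. Pads are 22 mm wide; open, the fingers measure 114 mm over their backs; the gripper's body (76 mm by 85 mm) begins 54 mm behind the grasp point. The pads swing forward as they close: fully open they stand 13 mm farther back than shut.
Start: joints at [68.526, 4.979, 10.078, 95.1, 0, 90], TCP at [0.201, 0.512, 0.248] pointing down, gripper open.
Joint ranges: [-179.16, 179.16], [-48.56, 103.87], [-65.8, 70.77], [-126.05, 130.52], [-82.76, 87.17], [-180, 180]. Speed limits (degrees/s): [127.2, 127.2, 147.25, 180, 180, 180].

### API

Orientations are given as [roll, pitch, yaw] about the fixed x, y, z axes, in that order (R = Rz(yaw) Ry(pitch) Rx(roll)).
In Python, from workcell import monitor, cams, order gives the robot as it stands. The module is installed in compiled form; this text tells all that it offers.
- The arm moves only by the shell command python3 -m handwheel 'ROWS' [OPENING] [FORCE]. ROWS is JSON, a list of rows, each a list of 6 numbers: the shift along the tool's x, y, z in m, then the turn, a rotation vector about the tool's x, y, z in degrees. In form: [[tx, ty, tz, wx, wy, wz], ...]. A call has exactly 8 rows; each row shifts and turns the commanded pose from where the row before left it, along the tool's axes as they then stand; what a row does not reach is not made up. A row lasts 1/12 s, in which the tool goes at most 41.7 mm and 7.16 degrees, less where a joint would pass 70% of its speed; a pose out of reach is approached as far as the arm can. A call is refused whole if a number of a shift passes 0.0417 or a number of a turn 7.16, either way. A call with a gripper value outside its range is refused whole. OPENING is the opening, from -1 (shut) to 1 (fully open), set as the call begins (- or left out, the last holds). The fingers move at their own pace and stop on an object; FORCE is the grip in N (left out, the last holds). Time passes only in rows, so rows that do not move let the fingers close, or fill a call up. It gives the time, the measured TCP pose, the force and the opening at its end, in the units of the state.
- monitor.get_obs(): the state, without advancing time (a new reading comes with each control period).
- cams.camera(name): name is "scene" or "top" or "wrist"; returns a dict with "img" (384x512x3 uint8, red, green, blue), "depth" (384x512 float32, m along the optical axis (not along the pixel's ray), 0 where there is no reading), "fx", "fy", "cx", "cy" (pixels), "rvec" (rotation vector, rad) and "tvec" (3), from world to camera coordinates, as OpenCV has them; the wrist camera has in their place "tool_from_camera" (4x4, takes a point from camera to tool coordinates, whose origin is the TCP and whose axes are the flange's). Camera axes: x right, y down, z forward; pixel columns grow to the right and rows downward; lengths in m; the calibration is good to about 2 mm. The wrist camera is an equidistant fisheye: a pixel r from the principal point sees the ray r / f radians off the axis. A picture is of the moment at which its call begins: read the wrist's pose just before it.
- order.job_done(): hands the job in, once; it reports no verdict.
The state is a dict: "time": time; "q": joint angles; "qd": joint speeds; "joint_efforts": joint torques, N m; "ee_pos": TCP position; "tcp_rot": TCP orientation; "wrist_force": force on the tool from outside, world axes, zero at the start; "torque": the same for the moment, N m; "opening": finger opening in m.
Only numpy, scipy, OpenCV 4.12 (cv2) and the standard library are available. Lean on these libraries where they do the work, as an engineer would, in place of code of your own. Each camera call takes 0.05 s, during which the arm holds its last target. There are 200 camera calls.

### The job

Push the thicker of the two steel tubes from the side with your fingers so that it rolls over and over along the bench, up the near ramp of the aluminium cradle and down into its V-groove, where it must lie still, seated along the groove and sticking out at both ends of the cradle. Roll it, do not drag it or pick it up, and leave the thinner tube and everything else where they are.

Things in the scene. Friction and masses are not known exactly. Their poses are not given: they have to be found in the camera images.
- thick_tube_center (a point): polished steel tube 40 mm in diameter, lying: a cylinder 150 mm long plus a thin 15 mm spigot at each end. The point is its centre, on its axis; own x axis along the tube, y and z turn as it rolls. 0.4 to 0.75 kg, slippery, rolls easily. Starts on the bench (axis 20 mm up), on either side of the cradle, 135 to 175 mm from the groove, up to 0.2 rad out of line with it.
- thin_tube_center (a point): polished steel tube 28 mm in diameter, lying: a cylinder 150 mm long plus a thin 15 mm spigot at each end. The point is its centre, on its axis; own x axis along the tube, y and z turn as it rolls. A bystander that looks the same but thinner, on the other side of the cradle; to be left alone.
- cradle: fixed aluminium V-cradle, 100 mm long (x, along the groove), 113 mm wide (y). Origin: on the bench under the groove's middle. On both sides a ramp rises from the bench 57 mm from the centre line to a lip 11 mm high at 16 mm; the 30 degree groove faces meet 2 mm above the bench. The 40 mm tube's axis is 31 mm up on a lip, 25 mm when seated over the centre line.
- beaker: clear glass beaker, 48 mm across, 60 mm high; a bystander to be left alone. Origin: middle of its underside
- bung: small red-brown rubber bung, 30 mm across, 26 mm high; a bystander to be left alone. Origin: middle of its underside
- end_nut: brass ring nut lying flat, 38 mm across, 16 mm high; a bystander to be left alone. Origin: middle of its underside
- amber_bottle: amber glass bottle, 66 mm across, 150 mm high; a bystander to be left alone. Origin: middle of its underside
- jar: glass jar, 70 mm across, 90 mm high; a bystander to be left alone. Origin: middle of its underside
- spanner: steel spanner lying flat; a bystander to be left alone. Origin: middle of its underside
- dish: white porcelain bowl, 80 mm across, 30 mm high; a bystander to be left alone. Origin: middle of its underside
Not all that is in view belongs to the job. What is shaped like the part that bears thick_tube_center but red or yellow is not meant.

How it is judged (in metres and radians):
On the way, in this order (a step that is already met when the one before it is completed fails the run):
1. the thick tube has rolled about a third of a turn or more while on the bench (angle between thick_tube_center's own z axis and vertical above 2 rad and height (world z) of thick_tube_center below 0.023 m), for 0.03 s.
2. the thick tube rests on a ramp of the cradle, climbing to the lip (contact force between thick_tube and cradle above 0.5 N and height (world z) of thick_tube_center above 0.025 m and (y of thick_tube_center in the frame of cradle above 0.016 m or y of thick_tube_center in the frame of cradle below -0.016 m)), for 0.03 s.
At the end, for the whole second after the job is handed in: The thick tube rests in the V-groove: axis within 4 mm of its centre line and 0.06 rad of its direction, 22 to 27.5 mm above the bench, its middle within 36 mm of the cradle's along the groove (it sticks out at both ends); thin tube and bystanders within 20 mm of their starts (y of thick_tube_center in the frame of cradle between -0.004 and 0.004 m and x of thick_tube_center in the frame of cradle between -0.036 and 0.036 m and height (world z) of thick_tube_center between 0.022 and 0.0275 m and angle between the x axis of thick_tube_center and the x axis of cradle, either way round below 0.06 rad and linear speed of thick_tube below 0.02 m/s and angular speed of thick_tube below 0.5 rad/s and distance of each of thin_tube_center, beaker, bung, end_nut, amber_bottle, jar, spanner, dish from where it was at the start of the episode below 0.02 m); the robot touches nothing.
It fails at once if the thick tube is lifted (axis over 38 mm up) or stood on end (over 0.2 rad) (height (world z) of thick_tube_center above 0.038 m or angle between thick_tube_center's own x axis and vertical below 1.37 rad or angle between thick_tube_center's own x axis and vertical above 1.77 rad).
It fails at once if the thin tube or a bystander is moved by more than 20 mm (not (distance of each of thin_tube_center, beaker, bung, end_nut, amber_bottle, jar, spanner, dish from where it was at the start of the episode below 0.02 m)).
It also fails if it takes over 42 s, if anything falls off the work surface, if the arm or the gripper's body presses on something with over 40 N, if the wrist force passes 120 N, or if a joint passes its speed limit or range.

## Working session

There is one attempt and no reset: what is moved stays moved. The work goes in short steps, Python scripts to look and compute and a shell command to move; the robot and the scene stay as the last step left them, time stands still between calls to the robot, and variables do not carry over. Pictures are saved under pics/ and viewed, about 8 in all and at most 12, crops included, and the job is handed in when it is done.

```bash
mkdir -p pics; python3 - <<'E'
from workcell import monitor,cams
import cv2,numpy as np,pickle
o=monitor.get_obs();print(o)
for n in("top","scene"):
    c=cams.camera(n);pickle.dump(c,open(n+".pkl","wb"));cv2.imwrite(f"pics/{n}0.png",cv2.resize(c["img"][:,:,::-1],(768,576)))
    R=cv2.Rodrigues(np.array(c["rvec"]))[0];print(n,c["fx"],c["cx"],c["cy"],-R.T@np.array(c["tvec"]).ravel(),R[2])
E
```

```text
{'time': 0.0, 'q': array([ 6.85252900e+01,  5.01308296e+00,  1.00363286e+01,  9.51016466e+01,
       -4.76611480e-04,  9.00004873e+01]), 'qd': array([ 0.07412919, -0.12071788,  0.04853055,  0.00599125,  0.11981499,
        0.00247393]), 'joint_efforts': array([ 2.79282962e-03, -5.20392072e+01,  4.64804792e+01,  1.63556373e-02,
        2.81374207e-05,  6.22565295e-06]), 'ee_pos': array([0.20127572, 0.51162423, 0.24758083]), 'tcp_rot': array([-1.79921599e+02,  4.77277808e-04,  1.58524803e+02]), 'wrist_force': array([ 0.02912334, -0.3375026 ,  0.33053175]), 'torque': array([ 0.03091304, -0.03953084,  0.01608291]), 'opening': 0.08565887748332204}
top 430.1980554042069 252.42698720941766 190.37550399396076 [ 0.51412727 -0.01394325  1.3832967 ] [ 0.04778423  0.01263907 -0.99877771]
scene 491.1960008080969 257.3362541687537 195.98474496169928 [1.67996094 0.18774291 0.74763021] [-0.83671787 -0.15587819 -0.52498113]
```

View pics/top0.png

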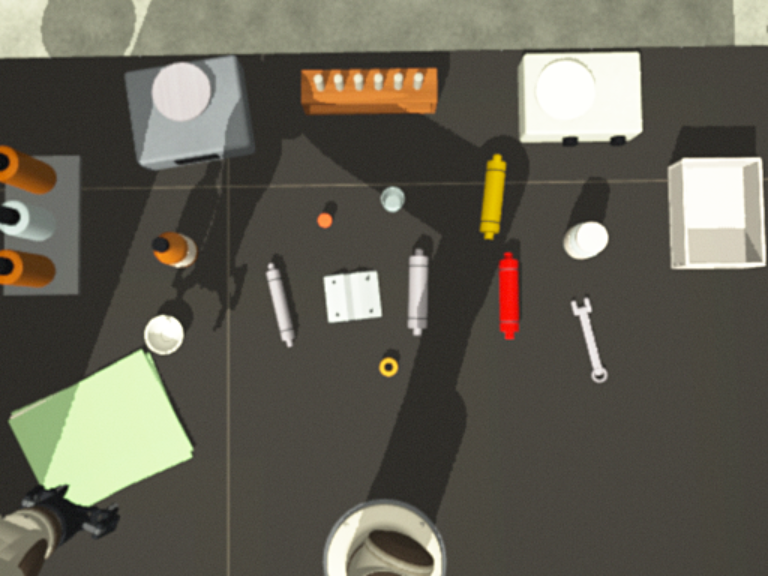

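View pics/scene0.png

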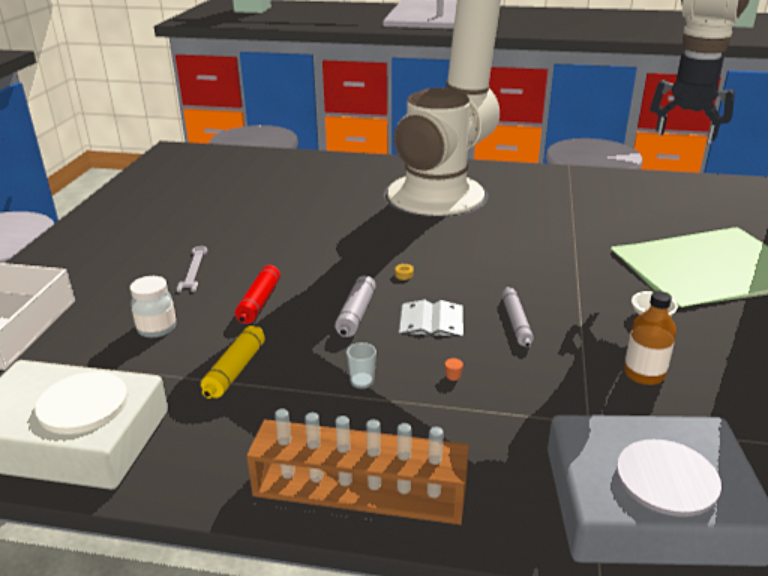

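The top view shows the thick tube at about (418,292), to the right of the cradle at (352,297). The thin tube is at (280,305), the beaker at (392,200) and the nut at (388,367). The red and yellow tubes are decoys.

```bash
cat > h.py <<'E'
import cv2,numpy as np
def ray(c,uv,z):
    R=cv2.Rodrigues(np.array(c["rvec"],float))[0];C=-R.T@np.array(c["tvec"],float).ravel()
    uv=np.atleast_2d(uv).astype(float)
    d=np.c_[(uv[:,0]-c["cx"])/c["fx"],(uv[:,1]-c["cy"])/c["fy"],np.ones(len(uv))]@R
    return (C+d*((z-C[2])/d[:,2])[:,None])[:,:2]
def blob(c,box,z,thr=105,seed=None):
    x0,y0,x1,y1=box;im=c["img"][y0:y1,x0:x1].astype(int)
    m=((im.min(2)>thr)&(im.max(2)-im.min(2)<45)).astype(np.uint8)
    n,l,s,_=cv2.connectedComponentsWithStats(m);k=1+np.argmax(s[1:,4])
    v,u=np.nonzero(l==k);P=ray(c,np.c_[u+x0,v+y0],z)
    r=cv2.minAreaRect((P*1000).astype(np.float32));m=P.mean(0)
    w,V=np.linalg.eigh(np.cov(P.T));a=V[:,1];a=a*np.sign(a[0])
    return dict(n=len(P),mean=m.round(4),rect=np.round(np.r_[r[0],r[1],r[2]],1),ang=np.degrees(np.arctan2(a[1],a[0])).round(2))
E
python3 - <<'E'
import pickle;from h import *
c=pickle.load(open("top.pkl","rb"))
for n,b,z in(("thick",(262,155,296,232),.03),("cradle",(208,172,262,222),.005),("thin",(168,165,205,238),.02)):
    print(n,blob(c,b,z),blob(c,b,z,80))
for n,uv,z in(("beaker",(261.5,133),.06),("nut",(259,244.5),.016)):print(n,ray(c,uv,z))
E
```

```text
thick {'n': 633, 'mean': array([ 0.5651, -0.077 ]), 'rect': array([565.2, -77.1,  37.7, 179.5,  89.1]), 'ang': np.float64(-2.64)} {'n': 691, 'mean': array([ 0.5644, -0.0769]), 'rect': array([563.7, -76.8,  41.5, 182.7,  87.7]), 'ang': np.float64(-1.93)}
cradle {'n': 1168, 'mean': array([0.5585, 0.0606]), 'rect': array([558.5,  60.6, 103.5, 117.7,   5.9]), 'ang': np.float64(-84.19)} {'n': 1217, 'mean': array([0.5585, 0.0607]), 'rect': array([558.4,  60.5, 104.2, 120.2,   5.7]), 'ang': np.float64(-83.85)}
thin {'n': 448, 'mean': array([0.5421, 0.2145]), 'rect': array([541.8, 214.4, 182.8,  27.5,  13. ]), 'ang': np.float64(12.88)} {'n': 504, 'mean': array([0.5416, 0.2143]), 'rect': array([541.8, 214.3, 184.3,  30.2,  13.1]), 'ang': np.float64(13.14)}
beaker [[ 0.75507074 -0.02736518]]
nut [[ 0.40793381 -0.01545164]]
```

Measured sizes match: the thick tube is 41×183 mm at (0.564,-0.077) with yaw about -2.3°. The cradle is at (0.5585,0.0606) with the groove at about 5.8°. First I swing around the base to the far side of the tube, staying high.

```bash

python3 -m handwheel '[[-0.0327,0.0013,0,0,0,3.4],[-0.0327,0.0013,0,0,0,3.4],[-0.0327,0.0013,0,0,0,3.4],[-0.0327,0.0013,0,0,0,3.4],[-0.0327,0.0013,0,0,0,3.4],[-0.0327,0.0013,0,0,0,3.4],[-0.0327,0.0013,0,0,0,3.4],[-0.0327,0.0013,0,0,0,3.4]]' 1
python3 -m handwheel '[[-0.0327,0.0013,0,0,0,3.4],[-0.0327,0.0013,0,0,0,3.4],[-0.0327,0.0013,0,0,0,3.4],[-0.0327,0.0013,0,0,0,3.4],[-0.0327,0.0013,0,0,0,3.4],[-0.0327,0.0013,0,0,0,3.4],[-0.0327,0.0013,0,0,0,3.4],[-0.0327,0.0013,0,0,0,3.4]]'
python3 -m handwheel '[[-0.0327,0.0013,0,0,0,3.4],[-0.0327,0.0013,0,0,0,3.4],[-0.0327,0.0013,0,0,0,3.4],[-0.0327,0.0013,0,0,0,3.4],[-0.0327,0.0013,0,0,0,3.4],[-0.0327,0.0013,0,0,0,0],[-0.0327,0.0013,0,0,0,0],[-0.0327,0.0013,0,0,0,0]]'
```

```text
time: 0.77
ee_pos: [0.4246, 0.3767, 0.2477]
tcp_rot: [-180.0, 0.0, 131.2]
wrist_force: [0.6, 0.3, 0.8]
opening: 0.0852
time: 1.43
ee_pos: [0.5603, 0.1556, 0.2477]
tcp_rot: [-179.9, 0.0, 104.0]
wrist_force: [0.2, 0.4, 0.4]
opening: 0.0858
time: 2.1
ee_pos: [0.5856, -0.1034, 0.2478]
tcp_rot: [-180.0, -0.0, 87.1]
wrist_force: [0.6, 0.1, -0.5]
opening: 0.0854
```

```bash

python3 -m handwheel '[[-0.018,-0.01,0,0,0,0],[-0.018,-0.01,0,0,0,0],[0,0,0.03,0,0,0],[0,0,0.04,0,0,0],[0,0,0.04,0,0,0],[0,0,0.04,0,0,0],[0,0,0.03,0,0,0],[0,0,0,0,0,0]]'
python3 - <<'E'
from workcell import monitor,cams;from h import *
o=monitor.get_obs();c=cams.camera("scene")
R=cv2.Rodrigues(np.array(c["rvec"]))[0];t=np.array(c["tvec"]).ravel()
p=R@o["ee_pos"]+t;u,v=c["fx"]*p[0]/p[2]+c["cx"],c["fy"]*p[1]/p[2]+c["cy"]
print(o["ee_pos"],u,v,p[2]/c["fx"]*1000,"mm/px");u,v=int(u),int(v)
im=c["img"][v-60:v+40,u-70:u+70,::-1];print("crop origin",u-70,v-60)
cv2.imwrite("pics/s1.png",cv2.resize(im,None,fx=5,fy=5,interpolation=cv2.INTER_NEAREST))
E
```

```text
time: 2.77
ee_pos: [0.5603, -0.1359, 0.0611]
tcp_rot: [-179.4, -0.1, 87.1]
wrist_force: [-0.3, -0.1, -1.0]
opening: 0.0854
[ 0.56033744 -0.13587662  0.06105638] 216.05711038970742 187.3013408553806 2.7436960452479333 mm/px
crop origin 146 127
```

View pics/s1.png

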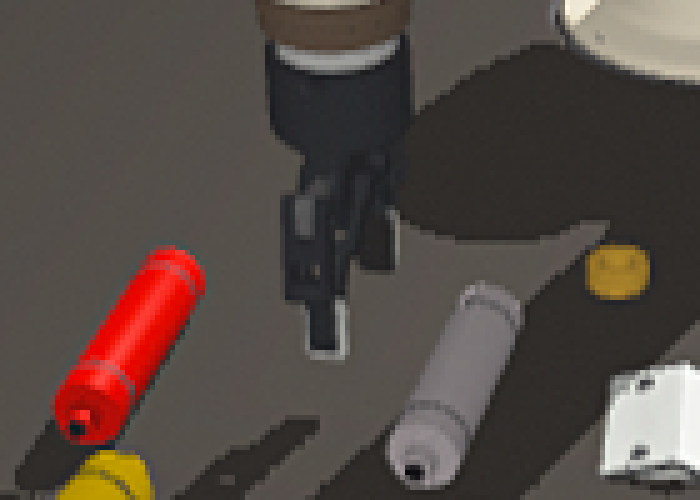

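The crop shows the near fingertip at about (211.4,198.4) and the far one at about (221.6,181). Both are clear of the tube, so next I work out the tip height.

```bash
python3 - <<'E'
import pickle;from h import *
c=pickle.load(open("scene.pkl","rb"))
for uv in((211.4,198.2),(221.6,181)):
    for z in(.03,.04,.05,.06):print(uv,z,ray(c,uv,z).round(4))
E
```

```text
(211.4, 198.2) 0.03 [[ 0.5693 -0.1484]]
(211.4, 198.2) 0.04 [[ 0.5848 -0.1438]]
(211.4, 198.2) 0.05 [[ 0.6003 -0.1391]]
(211.4, 198.2) 0.06 [[ 0.6157 -0.1344]]
(221.6, 181) 0.03 [[ 0.4718 -0.1436]]
(221.6, 181) 0.04 [[ 0.4886 -0.1389]]
(221.6, 181) 0.05 [[ 0.5054 -0.1343]]
(221.6, 181) 0.06 [[ 0.5223 -0.1297]]
```

Open fingertips stand only about 5 mm beyond the TCP, so a TCP height of 0.023 m puts them at 18 mm. That clears the 11 mm lip. Descend and start the roll gently.

```bash

python3 -m handwheel '[[0,0,0.013,0,0,0],[0,0,0.013,0,0,0],[0,0.002,0.012,0,0,0],[0.004,0.002,0,0,0,0],[0.005,0,0,0,0,0],[0.005,0,0,0,0,0],[0.003,0,0,0,0,0],[0.002,0,0,0,0,0]]'
python3 -m handwheel '[[0.002,0,0,0,0,0],[0.002,0,0,0,0,0],[0.002,0,0,0,0,0],[0.003,0,0,0,0,0],[0.003,0,0,0,0,0],[0.003,0,0,0,0,0],[0.004,0,0,0,0,0],[0.004,0,0,0,0,0]]'
cat > look.py <<'E'
import sys;from workcell import monitor,cams;from h import *
o=monitor.get_obs();print(o["time"],o["ee_pos"].round(4),o["tcp_rot"].round(1),o["wrist_force"].round(1))
for k in range(2):
    c=cams.camera("top")
    print(cams and blob(c,(215,155,300,232),.03))
cv2.imwrite("pics/"+sys.argv[1],cv2.resize(c["img"][120:270,150:330,::-1],None,fx=4,fy=4,interpolation=cv2.INTER_NEAREST))
E
python3 look.py t2.png
```

```text
time: 3.48
ee_pos: [0.5696, -0.1173, 0.031]
tcp_rot: [179.9, 0.0, 87.2]
wrist_force: [0.1, -0.7, 0.6]
opening: 0.0853
time: 4.15
ee_pos: [0.5704, -0.0947, 0.0305]
tcp_rot: [180.0, 0.0, 87.1]
wrist_force: [0.8, -0.3, 0.6]
opening: 0.0855
4.15 [ 0.5704 -0.0947  0.0305] [180.    0.   87.1] [ 0.8 -0.3  0.6]
{'n': 2071, 'mean': array([ 0.553 , -0.0976]), 'rect': array([565. , -91.4, 103.4, 230. ,  89. ]), 'ang': np.float64(-5.37)}
{'n': 2096, 'mean': array([ 0.5529, -0.097 ]), 'rect': array([565. , -89.9, 106.4, 230. ,  89. ]), 'ang': np.float64(-5.39)}
```

View pics/t2.png

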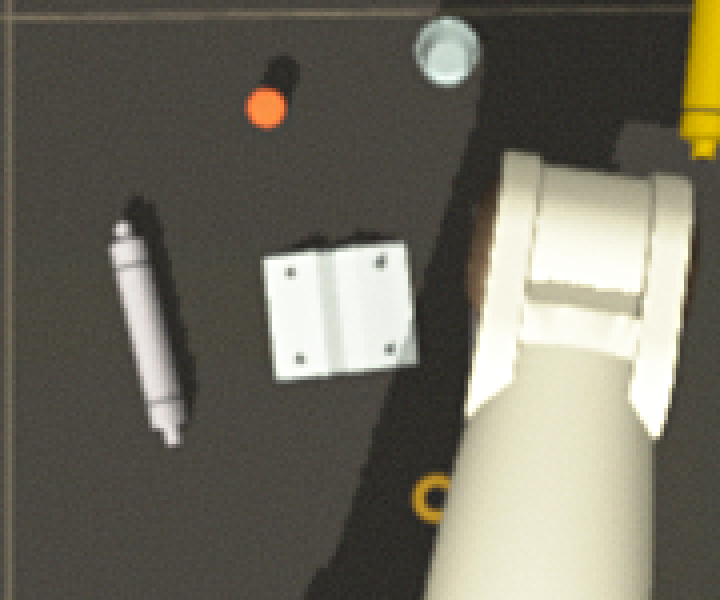

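The arm hides the thick tube in the top view; only the cradle and bystanders show, and they haven't moved. I'll use the scene and wrist views instead.

```bash
cat > look2.py <<'E'
import sys;from workcell import monitor,cams;from h import *
o=monitor.get_obs();print(o["time"],o["ee_pos"].round(4),o["tcp_rot"].round(1),o["wrist_force"].round(1))
c=cams.camera("scene");w=cams.camera("wrist")
a=cv2.resize(c["img"][150:250,170:370,::-1],(800,400),interpolation=cv2.INTER_NEAREST)
cv2.imwrite("pics/"+sys.argv[1],a)
cv2.imwrite("pics/w_"+sys.argv[1],w["img"][:,:,::-1])
print(w["fx"],w["cx"],w["cy"],w["tool_from_camera"].round(3).tolist())
E
python3 look2.py s3.png; python3 -c "
import cv2,numpy as np
a=cv2.imread('pics/s3.png');b=cv2.resize(cv2.imread('pics/w_s3.png')[:,:],(266,200))
b=cv2.imread('pics/w_s3.png');a=cv2.resize(a,(512,256));b=cv2.resize(b,(448,336));b=np.pad(b,((0,0),(0,64),(0,0)))
cv2.imwrite('pics/c3.png',np.vstack([a,b]))"
```

```text
4.25 [ 0.5702 -0.0943  0.0302] [-180.    -0.    87.2] [-0.4 -0.4 -0.3]
297.3186396354542 259.2313650102867 197.19258662642147 [[-0.0, -0.947, -0.322, 0.082], [1.0, -0.0, -0.0, -0.001], [0.0, -0.322, 0.947, -0.124], [0.0, 0.0, 0.0, 1.0]]
```

View pics/c3.png

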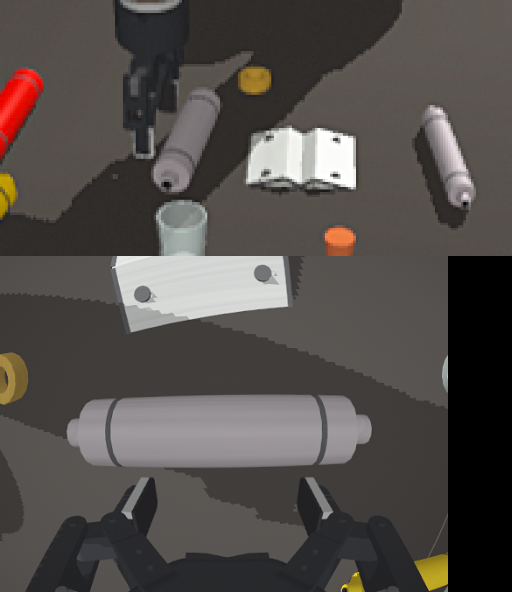

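The wrist view shows the tube clearly, with its middle at wrist pixel (251,199), ahead of the fingers, and the cradle above it. I'll measure with this camera from here on.

```bash
cat > wr.py <<'E'
import sys,time;from workcell import monitor,cams;from h import *
from scipy.spatial.transform import Rotation as Ro
CR=np.array([.5585,.0606]);A=np.radians(5.8)
def wray(w,uv):
    d=np.atleast_2d(uv).astype(float)-[w["cx"],w["cy"]];r=np.hypot(*d.T)+1e-9;th=r/w["fx"]
    return np.c_[d*(np.sin(th)/r)[:,None],np.cos(th)]
def plane(w,o,dc,z):
    R=Ro.from_euler("xyz",o["tcp_rot"],degrees=True).as_matrix();M=np.array(w["tool_from_camera"])
    C=o["ee_pos"]+R@M[:3,3];d=(dc@M[:3,:3].T)@R.T
    return (C+d*((np.atleast_1d(z)-C[2])/d[:,2])[:,None])[:,:2]
def tube(w,o,v0=120,v1=245,z=.02):
    im=w["img"].astype(int);m=((im.min(2)>100)&(im.max(2)<215)&(im.max(2)-im.min(2)<40)).astype(np.uint8)
    m[:v0]=0;m[v1:]=0
    n,l,s,_=cv2.connectedComponentsWithStats(m);k=1+np.argmax(s[1:,4]);m=l==k
    b=s[k];u=np.nonzero(m.any(0))[0];us=np.arange(u[0]+45,u[-1]-45,6)
    E=[]
    for q in us:
        v=np.nonzero(m[:,q])[0];a=wray(w,[[q,v[0]-.5],[q,v[-1]+.5]]);E.append(a.sum(0)/np.linalg.norm(a.sum(0)))
    P=plane(w,o,np.array(E),z);f=np.polyfit(P[:,0],P[:,1],1)
    # end points of the spigots on the axis
    vm=np.nonzero(m[:,u[0]])[0].mean(),np.nonzero(m[:,u[-1]])[0].mean()
    e=plane(w,o,wray(w,[[u[0],vm[0]],[u[-1],vm[1]]]),z)
    x=e[:,0].mean();p=np.array([x,np.polyval(f,x)]);ex=np.array([np.cos(A),np.sin(A)]);ey=np.array([-ex[1],ex[0]])
    print("t%.2f"%o["time"],"tcp",o["ee_pos"].round(4),"yaw %.1f"%o["tcp_rot"][2],"F",o["wrist_force"].round(1),"bbox",b.tolist())
    print(" tube",p.round(4),"yaw %.2f"%np.degrees(np.arctan(f[0])),"len %.3f"%np.hypot(*(e[1]-e[0])),"cradle xy",((p-CR)@ex).round(4),((p-CR)@ey).round(4),"gap tcp->axis %.4f"%((p-o["ee_pos"][:2])@[-np.sin(np.radians(o["tcp_rot"][2]-90)),np.cos(np.radians(o["tcp_rot"][2]-90))]))
def shot():
    o=monitor.get_obs();return o,cams.camera("wrist")
if __name__=="__main__":
    z=float(sys.argv[1]) if len(sys.argv)>1 else .02
    for k in range(2):
        o,w=shot();tube(w,o,z=z)
    cv2.imwrite("pics/w_last.png",w["img"][:,:,::-1])
E
python3 wr.py
```

```text
t4.35 tcp [ 0.5702 -0.0947  0.0301] yaw 87.1 F [-0.1  0.  -0.3] bbox [125, 155, 244, 83, 19150]
 tube [ 0.5639 -0.0576] yaw -1.98 len 0.124 cradle xy -0.0065 -0.1181 gap tcp->axis 0.0367
t4.40 tcp [ 0.5702 -0.0948  0.0301] yaw 87.1 F [ 0.8 -0.5 -0.6] bbox [125, 153, 244, 82, 19122]
 tube [ 0.5642 -0.0564] yaw -2.25 len 0.123 cradle xy -0.0061 -0.117 gap tcp->axis 0.0381
```

The tube is rolling slowly ahead (cradle y about -0.117, yaw -2°). Now I push on while turning it into line with the groove.

```bash

python3 -m handwheel '[[0.004,0,0.001,0,0,-1.1],[0.004,0,0.001,0,0,-1.1],[0.004,0,0.001,0,0,-1.1],[0.003,0,0,0,0,-1.1],[0.003,0,0,0,0,-1.1],[0.003,0,0,0,0,-1.1],[0.003,0,0,0,0,-1.1],[0.003,0,0,0,0,-1]]'
python3 wr.py
```

```text
time: 5.12
ee_pos: [0.57, -0.0677, 0.0274]
tcp_rot: [180.0, 0.0, 95.9]
wrist_force: [-0.4, 0.2, 0.4]
opening: 0.0852
t5.12 tcp [ 0.57   -0.0677  0.0274] yaw 95.9 F [-0.4  0.2  0.4] bbox [136, 149, 246, 96, 19257]
 tube [ 0.5655 -0.0321] yaw -0.13 len 0.122 cradle xy -0.0024 -0.0929 gap tcp->axis 0.0359
t5.17 tcp [ 0.5699 -0.0673  0.0274] yaw 96.0 F [-0.2  0.6 -0.3] bbox [136, 145, 248, 100, 19591]
 tube [ 0.5661 -0.0303] yaw -0.73 len 0.124 cradle xy -0.0016 -0.0912 gap tcp->axis 0.0372
```

```bash
sed -i 's/v1=245/v1=264/' wr.py
python3 -m handwheel '[[0.004,0,0,0,0,0],[0.004,0,0,0,0,0],[0.004,0,0,0,0,0],[0.004,0,0,0,0,0],[0.003,0,0,0,0,0],[0.002,0,0,0,0,0],[0.001,0,0,0,0,0],[0,0,0,0,0,0]]'
python3 wr.py
```

```text
time: 5.88
ee_pos: [0.5677, -0.0459, 0.0272]
tcp_rot: [-180.0, -0.0, 95.8]
wrist_force: [0.4, 0.2, 1.1]
opening: 0.0856
t5.88 tcp [ 0.5677 -0.0459  0.0272] yaw 95.8 F [0.4 0.2 1.1] bbox [141, 120, 248, 127, 24959]
 tube [0.5663 0.0006] yaw 2.34 len 0.123 cradle xy 0.0017 -0.0605 gap tcp->axis 0.0464
t5.93 tcp [ 0.5677 -0.0461  0.0273] yaw 95.8 F [0.4 1.  0.2] bbox [141, 120, 248, 127, 24955]
 tube [5.664e-01 5.000e-04] yaw 2.45 len 0.123 cradle xy 0.0018 -0.0606 gap tcp->axis 0.0464
```

View pics/w_last.png

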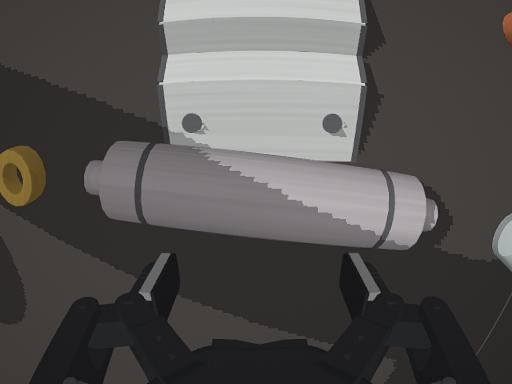

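The tube is at the ramp foot, still about 6° off with its right end lagging, while the cradle lines are level with the tool. The fingers will square it as gravity holds it against them on the ramp.

```bash
sed -i 's/&(im.max(2)-im.min(2)<40)/\&(im.max(2)-im.min(2)<40)\&(im[:,:,0]>im[:,:,1])/; s/astype(np.uint8)$/astype(np.uint8);m=cv2.morphologyEx(m,cv2.MORPH_OPEN,np.ones((5,5),np.uint8))/' wr.py
python3 -m handwheel '[[0.003,0,0,0,0,0],[0.003,0,0,0,0,0],[0.003,0,0,0,0,0],[0.003,0,0,0,0,0],[0.003,0,0,0,0,0],[0.003,0,0,0,0,0],[0.002,0,0,0,0,0],[0.002,0,0,0,0,0]]'
python3 wr.py
```

```text
time: 6.65
ee_pos: [0.5658, -0.0247, 0.0279]
tcp_rot: [180.0, 0.1, 95.8]
wrist_force: [-1.7, -9.7, 9.5]
opening: 0.0856
t6.65 tcp [ 0.5658 -0.0247  0.0279] yaw 95.8 F [-1.7 -9.7  9.5] bbox [146, 173, 243, 81, 17537]
 tube [0.5668 0.0057] yaw 4.10 len 0.124 cradle xy 0.0027 -0.0554 gap tcp->axis 0.0302
t6.70 tcp [ 0.5658 -0.0247  0.0281] yaw 95.8 F [-1.1 -5.7  5.8] bbox [146, 173, 242, 81, 17460]
 tube [0.5663 0.0057] yaw 4.13 len 0.123 cradle xy 0.0022 -0.0554 gap tcp->axis 0.0302
```

The tube is now square (4.1° against 5.8°), but forces are building at the ramp foot. The 45° reaction suggests the tips bear above the tube's axis. I'll back off slightly, lower the tips and push again.

```bash

python3 -m handwheel '[[-0.003,0,0,0,0,0],[-0.003,0,0.002,0,0,0],[0,0,0.003,0,0,0],[0,0,0.002,0,0,0],[0.003,0,0,0,0,0],[0.003,0,0,0,0,0],[0.002,0,0,0,0,0],[0.002,0,0,0,0,0]]'
python3 wr.py .022
python3 -m handwheel '[[0.002,0,0,0,0,0],[0.002,0,0,0,0,0],[0.002,0,0,0,0,0],[0.002,0,0,0,0,0],[0.002,0,0,0,0,0],[0.002,0,0,0,0,0],[0.002,0,0,0,0,0],[0.002,0,0,0,0,0]]'
python3 wr.py .026
```

```text
time: 7.42
ee_pos: [0.5653, -0.0202, 0.0206]
tcp_rot: [180.0, 0.0, 95.8]
wrist_force: [0.7, -4.0, 1.7]
opening: 0.0855
t7.42 tcp [ 0.5653 -0.0202  0.0206] yaw 95.8 F [ 0.7 -4.   1.7] bbox [138, 175, 259, 84, 18279]
 tube [0.5658 0.0129] yaw 0.46 len 0.123 cradle xy 0.0025 -0.0482 gap tcp->axis 0.0329
t7.47 tcp [ 0.5653 -0.0198  0.0206] yaw 95.8 F [ 1.  -2.8  1. ] bbox [138, 176, 259, 84, 18373]
 tube [0.5657 0.0132] yaw 0.25 len 0.124 cradle xy 0.0024 -0.0479 gap tcp->axis 0.0328
time: 8.18
ee_pos: [0.5634, -0.0041, 0.0203]
tcp_rot: [-180.0, -0.0, 95.8]
wrist_force: [1.2, -4.7, 2.5]
opening: 0.0853
t8.18 tcp [ 0.5634 -0.0041  0.0203] yaw 95.8 F [ 1.2 -4.7  2.5] bbox [134, 179, 268, 85, 21438]
 tube [0.5639 0.027 ] yaw 5.25 len 0.125 cradle xy 0.002 -0.034 gap tcp->axis 0.0309
t8.23 tcp [ 0.5634 -0.0037  0.0202] yaw 95.8 F [ 0.6 -2.1  1.1] bbox [134, 179, 269, 85, 21581]
 tube [0.5644 0.0274] yaw 5.45 len 0.126 cradle xy 0.0025 -0.0336 gap tcp->axis 0.0309
```

Now it climbs properly: cradle y -0.034, yaw 5.3°, forces of only a few newtons. I'll continue slowly to the lip.

```bash

python3 -m handwheel '[[0.002,0,0,0,0,0],[0.002,0,0,0,0,0],[0.002,0,0,0,0,0],[0.002,0,0,0,0,0],[0.002,0,0,0,0,0],[0.001,0,0,0,0,0],[0.001,0,0,0,0,0],[0,0,0,0,0,0]]'
python3 wr.py .030
```

```text
time: 8.95
ee_pos: [0.5622, 0.0079, 0.0202]
tcp_rot: [-180.0, -0.0, 95.8]
wrist_force: [0.7, -2.8, 0.8]
opening: 0.0851
t8.95 tcp [0.5622 0.0079 0.0202] yaw 95.8 F [ 0.7 -2.8  0.8] bbox [131, 181, 275, 83, 21874]
 tube [0.5628 0.0399] yaw 5.64 len 0.125 cradle xy 0.0022 -0.021 gap tcp->axis 0.0318
t9.00 tcp [0.5622 0.0079 0.0202] yaw 95.8 F [ 1.6 -2.6  1. ] bbox [131, 181, 275, 83, 21869]
 tube [0.5627 0.0399] yaw 5.65 len 0.125 cradle xy 0.0021 -0.0211 gap tcp->axis 0.0318
```

View pics/w_last.png

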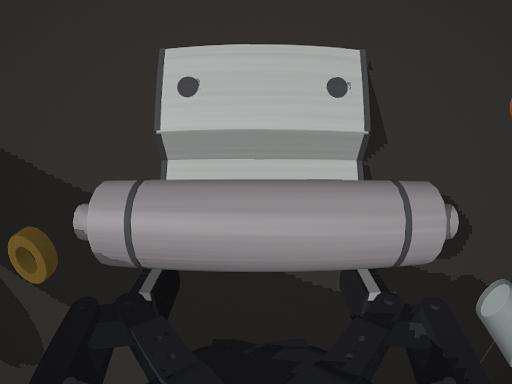

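The tube rests squarely on the ramp at y -0.021 m, centred on the cradle, against both fingers. Ease it over the lip.

```bash

python3 -m handwheel '[[0.001,0,0,0,0,0],[0.001,0,0,0,0,0],[0.001,0,0,0,0,0],[0.001,0,0,0,0,0],[0.001,0,0,0,0,0],[0.001,0,0,0,0,0],[0.001,0,0,0,0,0],[0.001,0,0,0,0,0]]'
python3 wr.py .028
```

```text
time: 9.72
ee_pos: [0.5612, 0.016, 0.0201]
tcp_rot: [-180.0, -0.0, 95.8]
wrist_force: [-0.4, -0.3, -0.4]
opening: 0.0855
t9.72 tcp [0.5612 0.016  0.0201] yaw 95.8 F [-0.4 -0.3 -0.4] bbox [130, 182, 277, 82, 21963]
 tube [0.5623 0.047 ] yaw 5.66 len 0.129 cradle xy 0.0024 -0.0139 gap tcp->axis 0.0308
t9.77 tcp [0.5612 0.0161 0.0201] yaw 95.8 F [ 0.2 -0.1  0.2] bbox [130, 181, 278, 83, 22436]
 tube [0.5625 0.0476] yaw 5.70 len 0.129 cradle xy 0.0027 -0.0134 gap tcp->axis 0.0312
```

The push force has gone to zero, so it is tipping over the lip. I'll hold for a moment, then withdraw.

```bash

python3 -m handwheel '[[0.001,0,0,0,0,0],[0.001,0,0,0,0,0],[0.001,0,0,0,0,0],[0,0,0,0,0,0],[0,0,0,0,0,0],[0,0,0,0,0,0],[0,0,0,0,0,0],[0,0,0,0,0,0]]'
python3 wr.py .025
```

```text
time: 10.48
ee_pos: [0.5611, 0.0185, 0.0203]
tcp_rot: [-180.0, 0.0, 95.8]
wrist_force: [-0.1, 0.2, 0.1]
opening: 0.0859
t10.48 tcp [0.5611 0.0185 0.0203] yaw 95.8 F [-0.1  0.2  0.1] bbox [131, 149, 274, 88, 22940]
 tube [0.5603 0.0623] yaw 5.39 len 0.125 cradle xy 0.002 0.0015 gap tcp->axis 0.0436
t10.53 tcp [0.5611 0.0185 0.0203] yaw 95.8 F [ 0.4 -0.1  0. ] bbox [131, 149, 274, 88, 22955]
 tube [0.5604 0.0622] yaw 5.37 len 0.125 cradle xy 0.002 0.0014 gap tcp->axis 0.0436
```

Seated and still at cradle (0.002, 0.0015). Next I back off, rise and take a wide look.

```bash

python3 -m handwheel '[[-0.008,0,0,0,0,0],[-0.015,0,0,0,0,0],[-0.02,0,0,0,0,0],[-0.01,0,-0.02,0,0,0],[-0.01,0,-0.04,0,0,0],[0,0,-0.04,0,0,0],[0,0,-0.04,0,0,0],[0,0,-0.02,0,0,0]]'
python3 -m handwheel '[[-0.03,0,0,0,0,0],[-0.03,0,0,0,0,0],[-0.03,0,0,0,0,0],[-0.03,0,0,0,0,0],[-0.03,0,0,0,0,0],[-0.02,0,0,0,0,0],[-0.01,0,0,0,0,0],[0,0,0,0,0,0]]'
python3 - <<'E'
from workcell import cams;from h import *
for k in range(2):
    c=cams.camera("top");print(blob(c,(208,150,262,242),.035,120))
print("thin",blob(c,(168,165,205,238),.02))
s=cams.camera("scene")
a=cv2.resize(c["img"][100:280,60:420,::-1],(720,360));b=cv2.resize(s["img"][150:260,150:450,::-1],(720,220))
cv2.imwrite("pics/fin.png",np.vstack([a,b]))
E
```

```text
time: 11.25
ee_pos: [0.5684, -0.0451, 0.1856]
tcp_rot: [179.7, 0.1, 95.8]
wrist_force: [0.4, -0.5, 0.6]
opening: 0.0857
time: 11.92
ee_pos: [0.5855, -0.2253, 0.1798]
tcp_rot: [-180.0, -0.0, 95.7]
wrist_force: [0.4, -1.3, 0.6]
opening: 0.0854
{'n': 902, 'mean': array([0.5573, 0.0767]), 'rect': array([558.6,  81.1, 180.3,  70.1,   5.5]), 'ang': np.float64(4.69)}
{'n': 903, 'mean': array([0.5575, 0.0767]), 'rect': array([558.6,  81.1, 180.3,  70.1,   5.8]), 'ang': np.float64(4.5)}
thin {'n': 406, 'mean': array([0.5417, 0.2148]), 'rect': array([542.1, 214.8, 182.1,  25.5,  12.8]), 'ang': np.float64(12.98)}
```

View pics/fin.png

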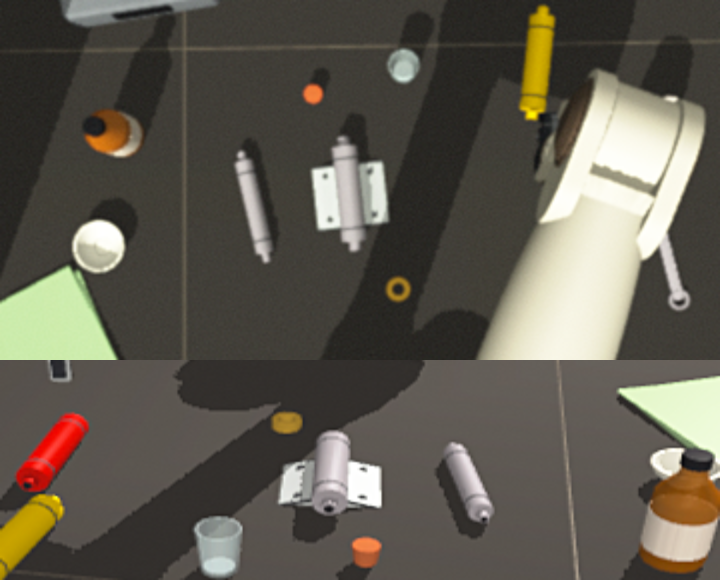

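The tube sits centred in the cradle and sticks out at both ends. The thin tube has moved less than 1 mm, the other bystanders in view look untouched, and the arm is clear at 0.18 m height.

```bash
python3 -c "
from workcell import order;print(order.job_done())"
```

```text
the job is handed in; nothing more can be done
None
```

The thick tube lies seated in the V-groove, and I handed the job in at about 12 s of robot time (limit 42 s). I pushed it with the two open fingers across the bench, squared it up on the near ramp, and eased it over the lip.

**Last checks:**
- **Position:** the wrist camera put the tube at about x = +2 mm, y = +1.5 mm in the cradle's frame and still, within about 0.5° of the groove. That assumed the seated height of 25 mm; I did not measure the height separately.
- **Wide views:** the last pictures show it centred and sticking out at both ends.
- **Bystanders:** the thin tube moved less than 1 mm. Those visible in the last pictures look undisturbed. The jar was hidden behind the arm and the spanner mostly so; I did not work near either.
- **Robot:** the arm was clear of everything at hand-in, with wrist forces under 2 N.

**What went wrong or disagreed:**
- The first push at the ramp foot stalled at about 10 N, because the fingertips were bearing too high on the tube. Lowering them 7 mm fixed it.
- I inferred the rolling on the bench from how freely the tube ran ahead of the fingers; I did not measure its turn directly.
- The final top-view mask merged the tube with one cradle face, so I did not use its numbers for the tube.

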